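Return the setting gauge to its own hole in the graded rack

ROBOT

A 6-joint arm with a two-finger parallel gripper is mounted at the origin on the work surface. World frame = base frame: x ahead of the robot, y to its left, z up, the work surface at z = 0. Lengths are in m, angles in rad, forces in N, time in s.
With the tool pointing down it reaches from about 0.275 to 1 m from the base axis. Payload 8.4 kg.
Tool frame: the origin (TCP) lies on the centre line of the jaws, within the pads' length; the fingertips stand 17 mm ahead of it and the grasp point (between the pads) lies 2 mm behind it (bot.tcp_to_tips is the z of the fingertips in the tool frame, in m); z points along the fingers, y is the line along which they close (so a half turn about z gives the same grasp; the last joint's range is limited). The gripper opens to 85 mm and grips with 20 to 120 N. Pads are 22 mm wide; open, the fingers measure 114 mm over their backs; the gripper's body (76 mm by 85 mm) begins 54 mm behind the grasp point. The pads swing forward as they close: fully open they stand 13 mm farther back than shut.
Start: joints at [-1.245, 0.353, 1.633, -0, 1.155, -0.002], TCP at [0.201, -0.592, 0.248] pointing down, gripper open.
Joint ranges: [-2.63, 2.63], [-0.92, 2.1], [0.06, 2.66], [-1.3, 4.44], [0, 2.69], [-3.02, 3.02]. Speed limits (rad/s): [2.22, 2.22, 2.79, 3.14, 3.14, 3.14].

INTERFACE

Orientations are given as a unit quaternion [x, y, z, w].
In Python, from workcell import bot, hand, kinematics, get_obs, vision, hand_in gives the robot as it stands. The module is installed in compiled form; this text tells all that it offers. Calls block until the motion is done:
- bot.reach(position, orientation): joint-space move of the TCP to a pose.
- bot.servo_line(position, ori=None, velocity=0.15): straight line of the TCP; ori=None keeps the orientation; velocity is the mean speed in m/s.
- bot.goto_joints(angles): joint-space move.
- hand.move_gripper(opening, strength=None): finger opening in m; strength is the grip in N (None keeps the last); returns when the fingers have stopped.
- bot.dwell(seconds).
- kinematics.solve_ik(position, orientation): joint angles nearest the present ones, or None.
- get_obs(): the state.
- vision.read_camera(name): name is "side" or "top" or "wrist"; returns a dict with "frame" (420x560x3 uint8, red, green, blue), "intrinsics" (3x3 intrinsics, pixels), "view" (4x4, takes a point from world to camera coordinates). Camera axes: x right, y down, z forward; pixel columns grow to the right and rows downward; lengths in m; the calibration is good to about 2 mm. A picture is of the moment at which its call begins. There is no depth.
A pose or a line that the arm cannot do raises bot.IKError and nothing moves.
- hand_in(): hands the job in; it is judged then, once.
The state is a dict: "time_s": time; "joint_pos": joint angles; "joint_vel": joint speeds; "joint_efforts": joint torques, N m; "position": TCP position; "orientation": TCP orientation; "wrist_force": force on the tool from outside, world axes, zero at the start; "ft_torque": the same for the moment, N m; "gripper_width": finger opening in m; "grip_force": force on a finger pad.
Only numpy, scipy, OpenCV 4.12 (cv2) and the standard library are available. Lean on these libraries where they do the work, as an engineer would, in place of code of your own. Each camera call takes 0.05 s, during which the arm holds its last target. There are 200 camera calls.

TASK

The bottle fixture has been set, so take the setting gauge that stands on its round anvil and put it back in its own hole in the graded rack, the smallest hole that it goes into, standing upright and fully home. The drilled strip lies with end play in its tray and may have slid up to three centimetres from its end wall, so feel for the hole with the gauge resting lightly on the strip, lower it in by hand without dropping it, and never press or knock gauge or rack with more than 25 N. Leave the other gauges and everything else on the bench where they stand.

Things in the scene. Friction and masses are not known exactly. Their poses are not given: they have to be found in the camera images.
- gauge15: setting gauge: plain upright steel cylinder, diameter 15 mm, 80 mm long, the upper 30 mm in amber resin (same diameter), about 100 g, foot chamfered 1 mm. Origin: centre of its underside; z up along its axis. Stands either on the fixture's anvil or on the waiting block (which gauge is where changes); grip it on the resin, fingers level with the top 35 mm.
- gauge18: setting gauge: plain upright steel cylinder, diameter 18 mm, 80 mm long, the upper 30 mm in amber resin (same diameter), about 150 g, foot chamfered 1 mm. Origin: centre of its underside; z up along its axis. Stands either on the fixture's anvil or on the waiting block (which gauge is where changes); grip it on the resin, fingers level with the top 35 mm.
- gauge21: setting gauge: plain upright steel cylinder, diameter 21 mm, 80 mm long, the upper 30 mm in amber resin (same diameter), about 200 g, foot chamfered 1 mm. Origin: centre of its underside; z up along its axis. Stands either on the fixture's anvil or on the waiting block (which gauge is where changes); grip it on the resin, fingers level with the top 35 mm.
- anvil (a point): centre of the top of the fixture's round steel anvil (38 mm across, 20 mm above the bench); the gauge to put away stands upright on it, within 5 mm of the centre. Around it four amber resin posts, 22 mm across and 36 mm tall, stand on two steel bars, their centres 50 mm and 39 mm off the anvil's centre along the fixture's x and y, tops 56 mm above the bench; all is fixed.
- rack: graded gauge rack, fixed: green steel tray 78 x 318 mm, walls 28 mm high, holding a brown drilled strip 60 x 280 mm. Origin: centre of the tray's underside, on the bench; y along the row towards the bigger holes, z up. The strip slides along y between the tray's end walls (30 mm of play); it lies 5 to 30 mm off the -y wall, unmeasured, and stays put until pushed with about 14 N.
- row_mid (a point): fixed to the tray, above its middle at the height of the strip's flat top (56 mm over the bench), axes as the rack's. Five holes in line at x = 0, 50 mm apart, for 12, 15, 18, 21, 24 mm gauges: centres at y = -115, -65, -15, +35, +85 mm if the strip is against the -y wall. Each hole is 1 mm wider than its gauge. The 12 mm one is full (fixed gauge, top 96 mm over the bench), the others are empty.
- hole_floor (a point): fixed to the tray, above its middle at the height of the holes' flat floors, 16 mm over the bench: holes are 40 mm deep and a seated gauge's underside is there, 40 mm of it standing out. The strip lies on a sponge bed: it carries about 4 N without sinking, then sinks 1 mm per 3 N, at most 6 mm, and springs back.
- bottle_a: yellow aluminium bottle with blue cap, 53 mm across, 192 mm tall, stands loose on the bench, leave alone. Origin: centre of its underside
- bottle_b: second yellow bottle, same make, leave alone. Origin: centre of its underside
- caliper: digital caliper lying loose, about 60 x 200 mm and 12 mm thick, leave alone. Origin: under the beam's middle
- ring_gauge: steel ring gauge lying loose, 64 mm across, 27 mm bore, 22 mm thick, leave alone. Origin: centre of its underside
Not all that is in view belongs to the job. Leave any green look-alike of the gauge21 alone.

How it is judged:
On the way, in this order (a step that is already met when the one before it is completed fails the run):
1. the gauge from the anvil is lifted clear of the fixture, the others left standing (((height (world z) of gauge15 above 0.06 m and distance of each of gauge18, gauge21 from where it was at the start of the episode below 0.01 m and horizontal distance between each of gauge18, gauge21 and anvil above 0.05 m and angle between each of gauge18, gauge21's own z axis and vertical below 0.1 rad) or (height (world z) of gauge18 above 0.06 m and distance of each of gauge15, gauge21 from where it was at the start of the episode below 0.01 m and horizontal distance between each of gauge15, gauge21 and anvil above 0.05 m and angle between each of gauge15, gauge21's own z axis and vertical below 0.1 rad) or (height (world z) of gauge21 above 0.06 m and distance of each of gauge15, gauge18 from where it was at the start of the episode below 0.01 m and horizontal distance between each of gauge15, gauge18 and anvil above 0.05 m and angle between each of gauge15, gauge18's own z axis and vertical below 0.1 rad))), for 0.1 s.
2. it has found its own hole: its foot is at least 10 mm down in it (((z of gauge15 in the frame of rack between 0.005 and 0.046 m and x of gauge15 in the frame of rack between -0.004 and 0.004 m and y of gauge15 in the frame of rack between -0.068 and -0.032 m and distance of each of gauge18, gauge21 from where it was at the start of the episode below 0.01 m and horizontal distance between each of gauge18, gauge21 and anvil above 0.05 m and angle between each of gauge18, gauge21's own z axis and vertical below 0.1 rad) or (z of gauge18 in the frame of rack between 0.005 and 0.046 m and x of gauge18 in the frame of rack between -0.004 and 0.004 m and y of gauge18 in the frame of rack between -0.018 and 0.018 m and distance of each of gauge15, gauge21 from where it was at the start of the episode below 0.01 m and horizontal distance between each of gauge15, gauge21 and anvil above 0.05 m and angle between each of gauge15, gauge21's own z axis and vertical below 0.1 rad) or (z of gauge21 in the frame of rack between 0.005 and 0.046 m and x of gauge21 in the frame of rack between -0.004 and 0.004 m and y of gauge21 in the frame of rack between 0.032 and 0.068 m and distance of each of gauge15, gauge18 from where it was at the start of the episode below 0.01 m and horizontal distance between each of gauge15, gauge18 and anvil above 0.05 m and angle between each of gauge15, gauge18's own z axis and vertical below 0.1 rad))), for 0.1 s.
At the end, for the whole second after the job is handed in: the gauge that stood on the anvil stands in the rack's hole of its own diameter, upright (within 0.06 rad), its underside within 3 mm of the hole's floor, at rest; the other two gauges have moved less than 10 mm and still stand (((z of gauge15 in the frame of rack between 0.005 and 0.019 m and x of gauge15 in the frame of rack between -0.004 and 0.004 m and y of gauge15 in the frame of rack between -0.068 and -0.032 m and angle between gauge15's own z axis and vertical below 0.06 rad and linear speed of gauge15 below 0.02 m/s and distance of each of gauge18, gauge21 from where it was at the start of the episode below 0.01 m and horizontal distance between each of gauge18, gauge21 and anvil above 0.05 m and angle between each of gauge18, gauge21's own z axis and vertical below 0.1 rad) or (z of gauge18 in the frame of rack between 0.005 and 0.019 m and x of gauge18 in the frame of rack between -0.004 and 0.004 m and y of gauge18 in the frame of rack between -0.018 and 0.018 m and angle between gauge18's own z axis and vertical below 0.06 rad and linear speed of gauge18 below 0.02 m/s and distance of each of gauge15, gauge21 from where it was at the start of the episode below 0.01 m and horizontal distance between each of gauge15, gauge21 and anvil above 0.05 m and angle between each of gauge15, gauge21's own z axis and vertical below 0.1 rad) or (z of gauge21 in the frame of rack between 0.005 and 0.019 m and x of gauge21 in the frame of rack between -0.004 and 0.004 m and y of gauge21 in the frame of rack between 0.032 and 0.068 m and angle between gauge21's own z axis and vertical below 0.06 rad and linear speed of gauge21 below 0.02 m/s and distance of each of gauge15, gauge18 from where it was at the start of the episode below 0.01 m and horizontal distance between each of gauge15, gauge18 and anvil above 0.05 m and angle between each of gauge15, gauge18's own z axis and vertical below 0.1 rad))); the robot touches nothing.
It fails at once if a gauge is pressed or knocked on the rack with more than 25 N (contact force between any of gauge15, gauge18, gauge21 and rack above 25 N).
It fails at once if the robot itself presses or knocks the rack with more than 25 N (contact force between any of the fingers, the arm and rack above 25 N).
It fails at once if a gauge is let fall (it moves faster than 0.45 m/s outside the fingers) ((linear speed of gauge15 above 0.45 m/s and contact force between gauge15 and the fingers below 0.05 N) or (linear speed of gauge18 above 0.45 m/s and contact force between gauge18 and the fingers below 0.05 N) or (linear speed of gauge21 above 0.45 m/s and contact force between gauge21 and the fingers below 0.05 N)).
It fails at once if a second gauge is shifted by more than 15 mm (distance of each of gauge15, gauge18 from where it was at the start of the episode above 0.015 m or distance of each of gauge15, gauge21 from where it was at the start of the episode above 0.015 m or distance of each of gauge18, gauge21 from where it was at the start of the episode above 0.015 m).
It fails at once if a bottle, the caliper or the ring gauge is shifted by more than 20 mm (distance of any of bottle_a, bottle_b, caliper, ring_gauge from where it was at the start of the episode above 0.02 m).
It also fails if it takes over 54 s, if anything falls off the work surface, if the arm or the gripper's body presses on something with over 40 N, if the wrist force passes 120 N, or if a joint passes its speed limit or range.

## Working session

There is one attempt and no reset: what is moved stays moved. The work goes in short steps, each a Python script; the robot and the scene stay as the last script left them, time stands still between calls to the robot, and variables do not carry over. Pictures are saved under pics/ and viewed, at most 10 in all, crops included, and the job is handed in when it is done.

```bash
mkdir -p pics; python3 - <<'E'
from workcell import bot,hand,get_obs,vision
import cv2,numpy as np,pickle
d={}
for n in("top","side","wrist"):
    c=vision.read_camera(n);d[n]=c
    cv2.imwrite(f"pics/{n}0.png",c["frame"][:,:,::-1])
    v=c["view"];print(n,c["intrinsics"].tolist(),(-v[:3,:3].T@v[:3,3]).round(3),v[2,:3].round(3))
pickle.dump(d,open("d.pkl","wb"))
o=get_obs();print(o["time_s"],o["orientation"],o["wrist_force"],bot.tcp_to_tips)
E
```

```text
top [[440.55507841436355, 0.0, 277.11590411686865], [0.0, 440.55507841436355, 214.98639489164376], [0.0, 0.0, 1.0]] [0.433 0.062 1.022] [ 0.215  0.02  -0.976]
side [[545.448118066982, 0.0, 284.21503463455633], [0.0, 545.448118066982, 208.6006156604864], [0.0, 0.0, 1.0]] [0.506 0.8   0.963] [ 0.103 -0.649 -0.754]
wrist [[350.35011981419837, 0.0, 278.02471887779876], [0.0, 350.35011981419837, 206.6727311805902], [0.0, 0.0, 1.0]] [ 0.278 -0.566  0.373] [-0.299 -0.099 -0.949]
0.15 [ 9.86599755e-01  1.63158340e-01 -8.80789255e-05 -5.20435073e-04] [-1.07509574 -0.14315565  0.06360131] 0.017
```

View pics/top0.png

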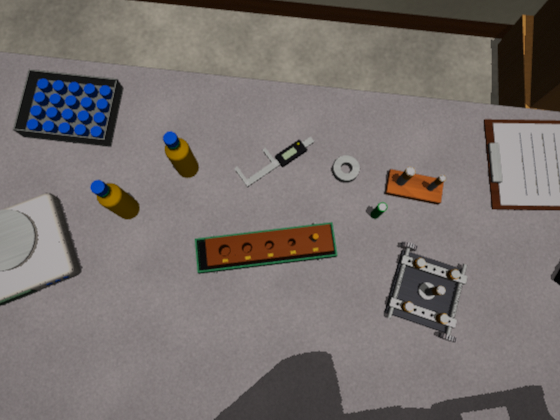

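View pics/side0.png

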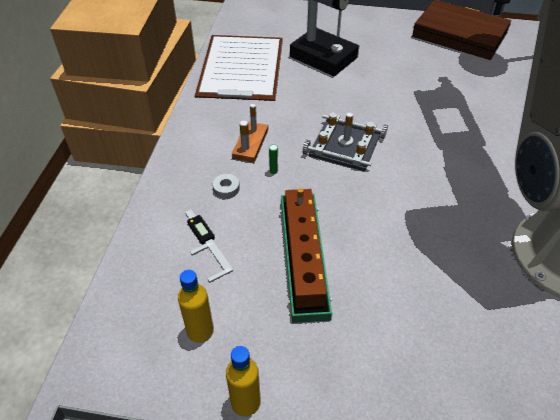

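The top view shows the rack at about (200–335, 225–270), the fixture at (428,290), the waiting block at (415,185) and the green decoy at (379,210). The side view shows the rack at (305,250) and the fixture gauge at (348,125). Next I'll enlarge these areas.

```bash
python3 - <<'E'
import cv2,numpy as np,pickle
d=pickle.load(open("d.pkl","rb"))
def crop(n,x,y,w,h,s):
    return cv2.convertScaleAbs(cv2.resize(d[n]["frame"][y:y+h,x:x+w,::-1],None,fx=s,fy=s,interpolation=cv2.INTER_CUBIC),alpha=1.5,beta=15)
im=np.zeros((600,800,3),np.uint8)
def put(a,x,y): im[y:y+a.shape[0],x:x+a.shape[1]]=a
put(crop("top",190,218,150,60,5),0,0)       # 750x300
put(crop("top",380,235,95,75,4),0,300)      # 380x300
put(crop("side",300,100,95,75,4),400,300)
cv2.imwrite("pics/c1.png",im)
im=np.zeros((600,800,3),np.uint8)
put(crop("side",275,180,60,145,4),0,0)
put(crop("side",225,95,55,85,5),250,0)
put(crop("top",380,155,70,50,4),250,430-30)
cv2.imwrite("pics/c2.png",im)
E
```

```text
(no output)
```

View pics/c1.png

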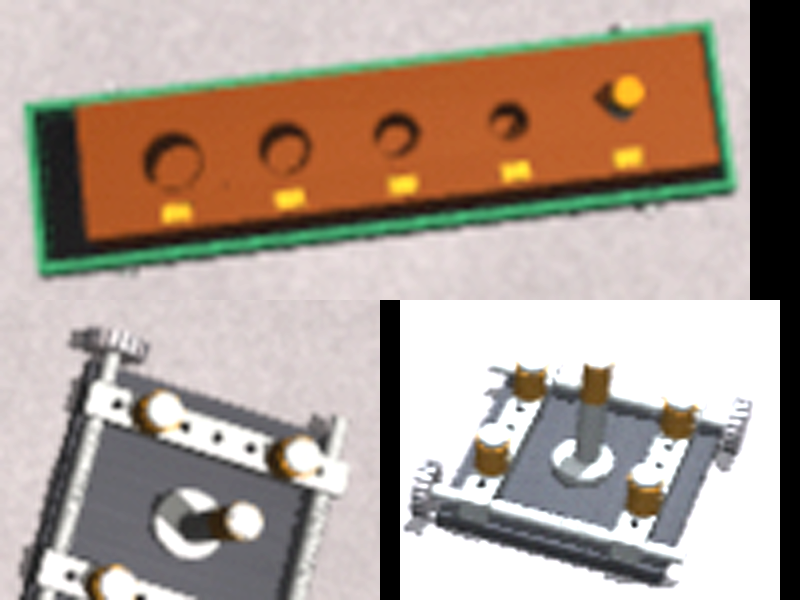

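View pics/c2.png

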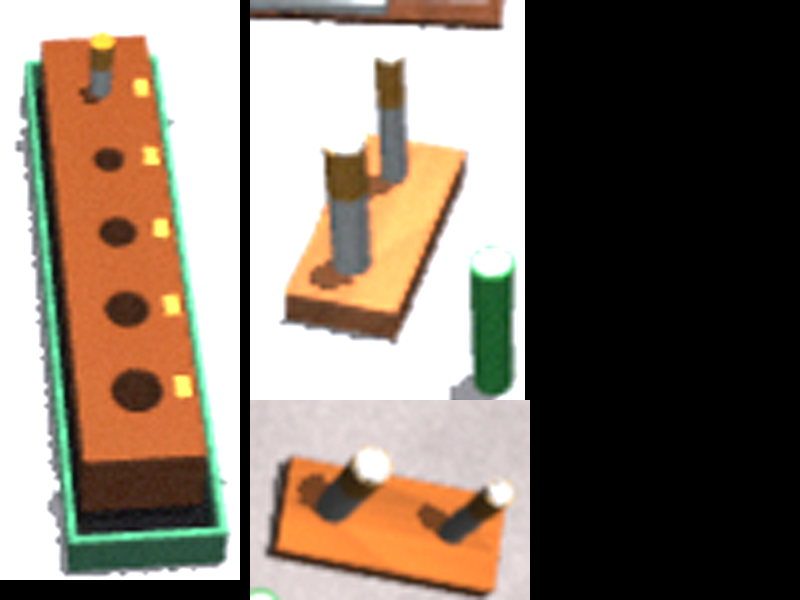

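The crops show four open holes. In the top crop the rims are at (173,162), (286,149), (397,135) and (508,121); in the side crop they are at (137,390) to (109,159). The fixture gauge's top is at (243,520) in the top crop and (597,365) in the side crop. I'll triangulate these and compare the gauge widths.

```bash
cat >geo.py <<'E'
import numpy as np,pickle
d=pickle.load(open("d.pkl","rb"))
def ray(c,p):
    v=c["view"];R=v[:3,:3];o=-R.T@v[:3,3]
    u=R.T@np.linalg.inv(c["intrinsics"])@[p[0],p[1],1];return o,u
def onz(c,p,z):
    o,u=ray(c,p);return o+u*(z-o[2])/u[2]
def tri(rs):
    A=0;b=0
    for o,u in rs:
        u=u/np.linalg.norm(u);P=np.eye(3)-np.outer(u,u);A=A+P;b=b+P@o
    return np.linalg.solve(A,b)
def px(x,y,s,ox,oy): return (x+.5)/s-.5+ox,(y+.5)/s-.5+oy
E
python3 - <<'E'
from geo import *
T,S=d["top"],d["side"]
t=px(243,220,4,380,235);s=px(197,65,4,300,100)
print("gauge",onz(T,t,.1),onz(S,s,.1),tri([ray(T,t),ray(S,s)]))
for (z,a,b) in((24,(173,162),(137,390)),(21,(286,149),(127,309)),(18,(397,135),(118,232)),(15,(508,121),(109,159)),(12,(628,91),(102,41))):
    t=px(*a,5,190,218);s=px(*b,4,275,180);h=.096 if z==12 else .056
    print(z,onz(T,t,h).round(4),onz(S,s,h).round(4),tri([ray(T,t),ray(S,s)]).round(4))
C=[onz(T,px(*a,5,190,218),.028) for a in((27,103),(712,26),(735,190),(41,272))]
C=np.array(C);print(C.round(4),C.mean(0),np.linalg.norm(C-np.roll(C,1,0),axis=1))
dy=(C[0]+C[3]-C[1]-C[2]);print("yaw of y axis",np.degrees(np.arctan2(dy[1],dy[0])))
C=np.array([onz(S,px(*a,4,275,180),.028) for a in((25,62),(157,57),(226,533),(66,543))])
print(C.round(4),C.mean(0),np.linalg.norm(C-np.roll(C,1,0),axis=1))
# fixture posts top
for a in((162,110),(298,155),(115,281)): print("post",onz(T,px(*a,4,380,235),.056).round(4))
for a in((530,367),(681,403),(492,440),(645,478)): print("postS",onz(S,px(a[0]-400,a[1]-300,4,300,100),.056).round(4))
# widths (side view)
for n,p,w,z in(("anv",px(197,90,4,300,100),28/4,.09),("w1",px(97,190,5,225,95),(372-325)/5,.09),("w2",px(140,80,5,225,95),(406-374)/5,.09)):
    q=onz(S,p,z);print(n,q.round(3),"width",w*(S["view"]@[*q,1])[2]/S["intrinsics"][0,0])
E
```

```text
gauge [ 0.51684908 -0.27297228  0.1       ] [ 0.51642754 -0.26958491  0.1       ] [ 0.51682814 -0.2742729   0.09628828]
24 [0.5533 0.1884 0.056 ] [0.5522 0.1889 0.056 ] [0.5528 0.1885 0.0556]
21 [0.5647 0.1397 0.056 ] [0.5639 0.1406 0.056 ] [0.5644 0.1398 0.055 ]
18 [0.5765 0.0917 0.056 ] [0.5754 0.0918 0.056 ] [0.5759 0.0917 0.056 ]
15 [0.5883 0.0436 0.056 ] [0.5872 0.0429 0.056 ] [0.5876 0.0436 0.057 ]
12 [ 0.6005 -0.0051  0.096 ] [ 0.5993 -0.0059  0.096 ] [ 0.5997 -0.005   0.0971]
[[ 0.5761  0.262   0.028 ]
 [ 0.6474 -0.0457  0.028 ]
 [ 0.5731 -0.0625  0.028 ]
 [ 0.5009  0.244   0.028 ]] [0.57436467 0.09946653 0.028     ] [0.07735074 0.31583571 0.07626716 0.31498603]
yaw of y axis 103.15515967305471
[[ 0.6483 -0.045   0.028 ]
 [ 0.5732 -0.0619  0.028 ]
 [ 0.4996  0.2454  0.028 ]
 [ 0.5757  0.2639  0.028 ]] [0.57419733 0.10060617 0.028     ] [0.31732809 0.07698128 0.31598777 0.07826587]
post [ 0.5756 -0.2427  0.056 ]
post [ 0.5594 -0.3177  0.056 ]
post [ 0.4806 -0.2215  0.056 ]
postS [ 0.5596 -0.3147  0.056 ]
postS [ 0.4609 -0.2956  0.056 ]
postS [ 0.5754 -0.2398  0.056 ]
postS [ 0.4784 -0.2208  0.056 ]
anv [ 0.514 -0.258  0.09 ] width 0.017263322847757223
w1 [ 0.761 -0.176  0.09 ] width 0.022700590020320786
w2 [ 0.757 -0.261  0.09 ] width 0.01610234663561945
```

By elimination the anvil gauge is the 18 mm one: its measured width is 17.3 mm, against 22.7 mm and 16.1 mm for the other two. It stands at about (0.5166, -0.271). The 18 mm hole is at about (0.576, 0.0917) with the row at 103.2°. Now I'll grasp and lift.

```bash
cat >h.py <<'E'
from workcell import bot,hand,kinematics,get_obs,vision,hand_in
import numpy as np,cv2
a=np.radians(13.15);Q=[np.cos(a/2),np.sin(a/2),0,0]
RX=np.array([np.cos(a),np.sin(a)]);RY=np.array([-np.sin(a),np.cos(a)])
G=np.array([.5166,-.2713]);H=np.array([.5759,.0917])
def F(): return np.array(get_obs()["wrist_force"])
def st(m=""):
    o=get_obs();print(m,round(o["time_s"],2),np.round(o["position"],4),"F",np.round(o["wrist_force"],2),"w",round(o["gripper_width"],4),"g",round(o["grip_force"],1))
E
python3 - <<'E'
from h import *
print(kinematics.solve_ik([*G,.085],Q),kinematics.solve_ik([*H,.1],Q))
hand.move_gripper(.05)
bot.reach([*G,.17],Q);st("above")
bot.servo_line([*G,.086],velocity=.08);st("down")
hand.move_gripper(0.0,60);st("grip")
bot.servo_line([*G,.10],velocity=.03)
bot.dwell(.2);st("lift")
c=vision.read_camera("wrist");cv2.imwrite("pics/w1.png",c["frame"][:,:,::-1])
E
```

```text
[-4.86146649e-01  4.90137691e-01  1.84564146e+00 -4.44089210e-16
  8.05813499e-01  8.55138881e-01] [ 1.55331231e-01  4.67918337e-01  1.83930253e+00 -4.44089210e-16
  8.34371784e-01  1.49661676e+00]
above 2.27 [ 0.5164 -0.2722  0.1702] F [-0.51 -0.36  0.37] w 0.0498 g 0.0
down 3.47 [ 0.517  -0.2715  0.0865] F [-0.1  -0.04  0.91] w 0.0498 g 0.0
grip 3.87 [ 0.5169 -0.2715  0.0866] F [-0.2   0.69  5.24] w 0.0164 g 58.4
lift 4.68 [ 0.5165 -0.2713  0.0998] F [ 0.07 -0.86 -2.81] w 0.0163 g 58.5
```

View pics/w1.png

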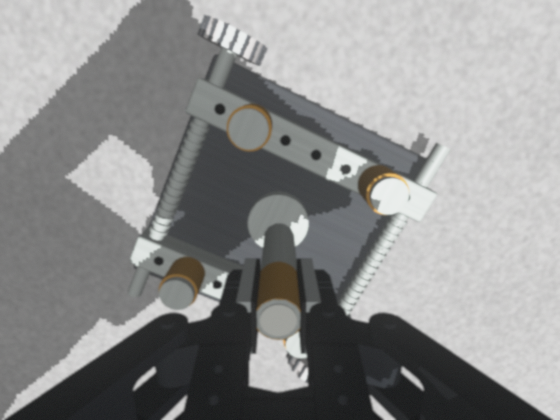

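The wrist view shows the gauge upright between the pads, with its top disc at about (279,320). The 16.3 mm opening may include pad squeeze, so I'll check the diameter against image scale and weight before choosing a hole.

```bash
python3 - <<'E'
from h import *
from geo import ray,onz,d
f=[]
for i in range(12): bot.dwell(.05);f.append(F())
print("F",np.mean(f,0),np.std(f,0))
bot.servo_line([*G,.16],velocity=.12)
bot.dwell(.2);f=[]
for i in range(12): bot.dwell(.05);f.append(F())
print("F up",np.mean(f,0),np.std(f,0));st()
c=vision.read_camera("wrist");o=get_obs();import pickle;pickle.dump((c,o),open("w.pkl","wb"))
p=np.array(o["position"])
for dz in(.014,-.03,-.05,-.06):
    v=c["view"]@[*p[:2],p[2]+dz,1];k=c["intrinsics"];print(dz,"px",(k@(v[:3]/v[2]))[:2].round(1),"px/mm",(k[0,0]/v[2]/1000).round(3))
g=c["frame"].astype(int).sum(2)//3
for r in range(228,345,10): print(r,g[r,248:312:1].tolist())
im=np.zeros((600,800,3),np.uint8)
im[:600,:400]=cv2.resize(c["frame"][200:350,230:330,::-1],(400,600),interpolation=cv2.INTER_CUBIC)
s=d["side"]["frame"][95:170,225:365,::-1];im[:214,400:]=cv2.resize(s,(400,214),interpolation=cv2.INTER_CUBIC)
t=vision.read_camera("side")["frame"][:,:,::-1];cv2.imwrite("pics/side1.png",t)
cv2.imwrite("pics/w2.png",im)
E
```

```text
F [ 0.33833351 -0.30169718 -1.58647216] [0.50941008 0.44331338 0.33240938]
F up [-0.00395013 -0.0287561  -1.4353642 ] [0.64269057 0.57149088 0.56578291]
 6.78 [ 0.5166 -0.2713  0.16  ] F [ 0.2  -0.53 -1.17] w 0.0159 g 58.5
0.014 px [277.1 318.3] px/mm 2.679
-0.03 px [277.4 263.1] px/mm 2.031
-0.05 px [277.5 246. ] px/mm 1.829
-0.06 px [277.5 238.7] px/mm 1.743
228 [102, 104, 105, 105, 104, 104, 102, 103, 103, 103, 102, 103, 102, 103, 103, 102, 102, 101, 96, 87, 76, 71, 70, 71, 69, 71, 73, 73, 75, 74, 75, 74, 75, 76, 75, 76, 78, 77, 77, 77, 77, 81, 88, 96, 101, 103, 104, 104, 104, 105, 105, 103, 105, 105, 105, 103, 104, 105, 104, 104, 105, 103, 104, 103]
238 [86, 82, 80, 78, 78, 78, 77, 76, 77, 76, 77, 77, 79, 77, 74, 70, 68, 66, 67, 66, 68, 69, 70, 70, 69, 71, 74, 73, 75, 73, 75, 74, 73, 74, 76, 77, 76, 76, 75, 77, 76, 75, 76, 75, 75, 80, 89, 100, 104, 105, 105, 105, 105, 103, 103, 103, 104, 103, 103, 102, 102, 102, 101, 101]
248 [208, 208, 208, 208, 209, 210, 212, 213, 213, 215, 214, 214, 213, 202, 167, 117, 77, 68, 66, 69, 68, 69, 69, 69, 71, 72, 73, 72, 75, 75, 75, 73, 75, 75, 76,
[... 1960 characters left out ...]
, 141, 142, 140, 142, 138, 131, 125, 117, 105, 82, 56, 45, 43, 43, 42, 38, 37, 35, 33, 38, 39]
328 [36, 38, 36, 40, 43, 43, 44, 47, 63, 87, 106, 116, 119, 123, 131, 137, 141, 141, 142, 142, 141, 142, 142, 142, 141, 142, 142, 141, 142, 142, 142, 142, 142, 143, 142, 142, 141, 141, 142, 142, 142, 140, 142, 141, 140, 136, 129, 122, 119, 116, 106, 86, 61, 45, 45, 44, 43, 41, 38, 34, 36, 37, 38, 36]
338 [36, 37, 35, 39, 42, 44, 45, 49, 82, 130, 164, 180, 184, 185, 184, 183, 183, 180, 177, 169, 161, 153, 145, 137, 134, 131, 129, 126, 124, 121, 119, 120, 123, 126, 129, 133, 134, 138, 143, 152, 163, 174, 179, 183, 185, 186, 185, 184, 182, 177, 162, 128, 82, 50, 46, 44, 44, 39, 36, 37, 35, 37, 33, 36]
```

View pics/w2.png

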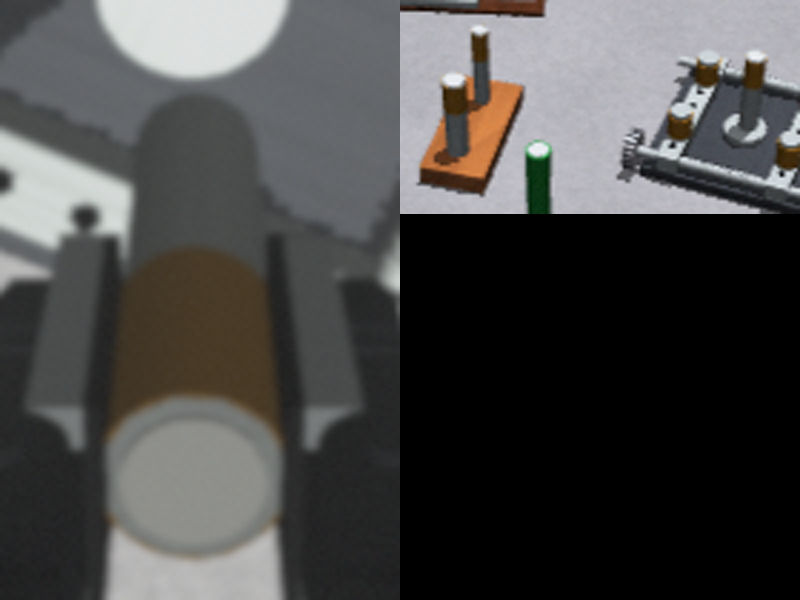

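Three cues say it is the 18 mm gauge: it weighs 1.5 N (150 g), the free shaft measures 18.6 mm in the wrist view, and it is the middle one of the three widths. The image also shows it upright in the jaws. Next I'll carry it to the 18 mm hole and feel for the edge.

```bash
cat >feel.py <<'E'
from h import *
def fz(n=3):
    return np.mean([(bot.dwell(.02),F())[1] for _ in range(n)],0)
def down(xy,z,zmin,ref,step=.0005,lim=3.,v=.02):
    """lower in steps until contact force exceeds lim or zmin reached"""
    while z>zmin:
        z-=step;bot.servo_line([*xy,z],velocity=v)
        f=fz()-ref
        if f[2]>lim: return z,f
    return z,f
E
python3 - <<'E'
from feel import *
bot.servo_line([*G,.2],velocity=.15)
bot.servo_line([*H,.2],Q,velocity=.2)
bot.servo_line([*H,.129],velocity=.08);bot.dwell(.3)
ref=fz(12);print("ref",ref);np.save("ref.npy",ref);st()
z,f=down(H,.129,.1185,ref);print("stop",z,f);st()
c=vision.read_camera("side");cv2.imwrite("pics/s2.png",cv2.resize(c["frame"][150:330,220:380,::-1],None,fx=3.3,fy=3.3,interpolation=cv2.INTER_CUBIC))
E
```

```text
ref [ 0.05703341  0.04691533 -1.78060352]
 10.82 [0.5759 0.0917 0.1291] F [ 0.21 -0.07 -2.15] w 0.016 g 58.5
stop 0.1215 [-0.5307161   0.08367476  5.60068425]
 15.32 [0.5761 0.0917 0.1217] F [-0.52  0.73  4.1 ] w 0.0164 g 58.6
```

```bash
cat >>feel.py <<'E'
def spiral(s,n):
    x=y=0;dx,dy=1,0;L=1;out=[(0,0)]
    while len(out)<n:
        for _ in range(2):
            for _ in range(L): x+=dx;y+=dy;out.append((x*s,y*s))
            dx,dy=-dy,dx
        L+=1
    return out[:n]
E
python3 - <<'E'
from feel import *
ref=np.load("ref.npy");z=z0=.1215;t0=get_obs()["time_s"]
for (i,j) in spiral(.001,36):
    xy=H+i*RX+j*RY
    bot.servo_line([*xy,z],velocity=.03);f=fz(2)-ref
    k=0
    while f[2]<1.5 and z>z0-.003:
        z-=.0004;bot.servo_line([*xy,z],velocity=.02);f=fz(2)-ref
    if f[2]>5: z+=.0003
    print((i*1e3,j*1e3),round(z,4),f.round(1),"lat",(f[:2]@RX).round(1),(f[:2]@RY).round(1))
    if z<z0-.0011: break
    if np.abs(f).max()>12 or get_obs()["time_s"]-t0>10: break
st()
E
```

```text
(0.0, 0.0) 0.1218 [-0.1 -0.3  5.4] lat -0.2 -0.2
(1.0, 0.0) 0.1221 [-2.1 -0.7  5.3] lat -2.2 -0.2
(1.0, 1.0) 0.1205 [-0.3  2.6  1.5] lat 0.3 2.6
(0.0, 1.0) 0.1201 [2.4 3.4 1.7] lat 3.2 2.8
 17.93 [0.576  0.0928 0.1203] F [2.05 3.22 0.51] w 0.0164 g 58.7
```

The foot dropped in near (+1, +1) mm. Now I'll insert compliantly, stepping sideways with the lateral force.

```bash
python3 - <<'E'
from feel import *
ref=np.load("ref.npy");z=.1201;t0=get_obs()["time_s"]
off=np.array([.0008,.0012])
zend=.016+.0655+.0012   # near floor
n=0
while get_obs()["time_s"]-t0<17:
    xy=H+off[0]*RX+off[1]*RY
    bot.servo_line([*xy,z],velocity=.05);f=fz(2)-ref
    lat=np.array([f[:2]@RX,f[:2]@RY]);n+=1
    if n%4==1 or f[2]>3: print(round(z,4),off*1e3//.01/100,lat.round(1),f[2].round(1))
    if max(abs(lat))>1: off=off+np.clip(.00012*lat,-.0006,.0006)
    if f[2]>10 or max(abs(lat))>10: z+=.0006
    elif f[2]<3.5: z-=.0018 if z>.086 and max(abs(lat))<4 else .0005
    elif z<.0835: break
    if z<.079: break
st()
E
```

```text
0.1201 [0.8  1.19] [1.9 1.7] 2.4
0.1129 [1.25 1.54] [0.3 0.6] -0.3
0.1057 [1.25 1.54] [-0.1  0.4] 0.6
0.0985 [1.25 1.54] [-0.1  0.2] 0.4
0.0913 [1.25 1.54] [ 0.9 -0.5] -0.3
0.0854 [1.25 1.54] [0.1 0. ] 0.3
0.0834 [1.25 1.54] [ 0.2 -0.1] -0.1
0.0819 [1.25 1.54] [-1.  0.] 5.4
 25.86 [0.5769 0.0935 0.0822] F [-1.27 -0.04  3.31] w 0.0162 g 58.9
```

It is on the floor of the hole: contact came 40 mm below the strip top, with almost no side force. I'll release, back off and check.

```bash
python3 - <<'E'
from feel import *
hand.move_gripper(.05);st("rel")
p=get_obs()["position"]
bot.servo_line([p[0],p[1],.2],velocity=.1)
bot.servo_line([p[0]-.15,p[1]-.12,.3],velocity=.25);bot.dwell(.3);st()
a=vision.read_camera("side")["frame"];b=vision.read_camera("top")["frame"]
im=np.zeros((600,800,3),np.uint8)
im[:,:400]=cv2.resize(a[180:330,250:350,::-1],(400,600),interpolation=cv2.INTER_CUBIC)
im[:300,400:]=cv2.resize(b[190:290,190:340,::-1],(400,300))
im[300:,400:]=cv2.resize(a[60:210,180:380,::-1],(400,300))
cv2.imwrite("pics/end.png",im)
E
```

```text
rel 26.28 [0.5767 0.0935 0.0818] F [ 0.72  0.04 -0.25] w 0.0499 g 0.0
 28.93 [ 0.4269 -0.0262  0.2995] F [0.32 0.45 0.51] w 0.0497 g 0.0
```

View pics/end.png

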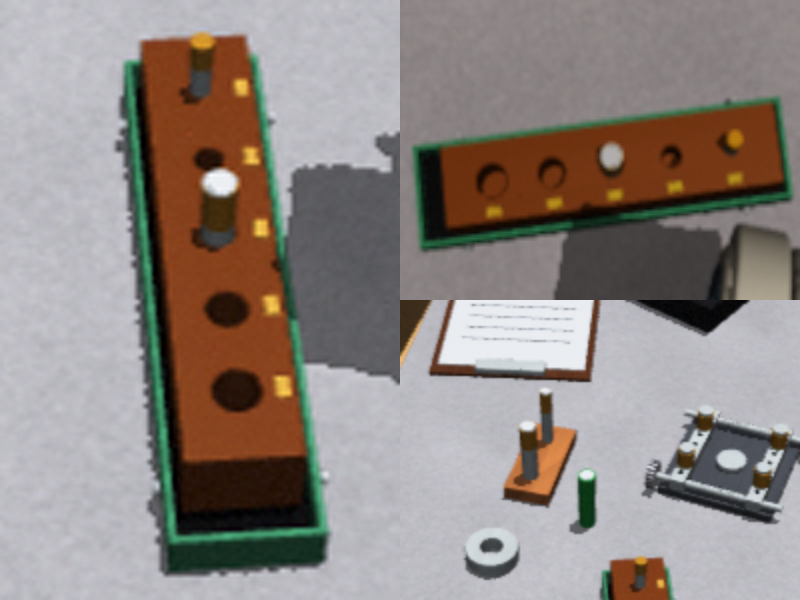

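The gauge stands upright in the third hole at (219,183) in the crop. It sticks out 40 mm and measures about 1.5 times the 12 mm gauge's width, so it is the 18 mm one. The waiting gauges haven't moved, so I'm handing in.

```bash
python3 -c "
from workcell import hand_in;print(hand_in())"
```

```text
the job is handed in; nothing more can be done
None
```

The 18 mm gauge from the anvil now stands upright and fully home in the 18 mm hole. I handed the job in at about 29 s of robot time, with no verdict shown; the highest contact force I read was about 6 N, and the last pictures show the other two gauges still standing in place.

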